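# Unlatch the treat box and hold its gate wide

## Robot

A 6-joint arm with a two-finger parallel gripper is mounted at the origin on the work surface. World frame = base frame: x ahead of the robot, y to its left, z up, the work surface at z = 0. Lengths are in m, angles in degrees, forces in N, time in s.
With the tool pointing down it reaches from about 0.375 to 0.9 m from the base axis. Payload 3.1 kg.
Tool frame: the origin (TCP) lies at the centre of the arm's flange, where the gripper is bolted on; the fingertips stand 182 mm ahead of it and the grasp point (between the pads) lies 164 mm ahead of it; x points along the fingers, z is the direction in which the jaws open and shut, and the axes are right-handed (so a half turn about x gives the same grasp; the last joint's range is limited). The gripper opens to 87 mm and grips with 3 to 60 N. Pads are 19 mm wide; open, the fingers measure 117 mm over their backs; the gripper's body (75 mm by 190 mm) begins 51 mm behind the grasp point.
Start: joints at [62.882, 30.224, 82.088, -0, 67.689, -10.227], TCP at [0.182, 0.598, 0.405] pointing down, gripper open.
Joint ranges: [-176.69, 176.69], [-43.24, 126.21], [12.49, 139.97], [-82, 262], [0, 151.66], [-163.58, 163.58]. Speed limits (degrees/s): [159.86, 159.86, 180, 180, 180, 180].

## Interface

Orientations are given as a 3x3 rotation matrix whose columns are the frame's x, y, z axes.
In Python, from rig import bot gives the robot as it stands.
- The arm moves only by the shell command python3 -m crank 'ROWS' [OPENING]. ROWS is JSON, a list of rows, each an object with "offset": the shift along the tool's x, y, z in m, a list of three; "spin": the turn about the tool's x in rad. A call has 1 to 12 rows; each row shifts and turns the commanded pose from where the row before left it, along the tool's axes as they then stand; what a row does not reach is not made up. A row lasts 1/10 s, in which the tool goes at most 50 mm and 8.59 degrees, less where a joint would pass 70% of its speed; a pose out of reach is approached as far as the arm can. A call is refused whole if a number of a shift passes 0.05 or a number of a turn 0.15, either way. A call with a gripper value outside its range is refused whole. OPENING is the finger opening in m, from 0 to 0.087, set as the call begins (- or left out, the last holds). The fingers move at their own pace and stop on an object; the grip force is fixed at half the most. Time passes only in rows, so rows that do not move let the fingers close. It gives the time, the measured TCP pose, the force and the opening at its end, in the units of the state.
- bot.read_state(): the state, without advancing time (a new reading comes with each control period).
- bot.capture(name): name is "side" or "top"; returns a dict with "pixels" (400x640x3 uint8, blue, green, red), "depth" (400x640 float32, m along the optical axis (not along the pixel's ray), 0 where there is no reading), "K" (3x3 intrinsics, pixels), "k1" (the pictures are not rectified: a ray, as slopes to the right and down, at radius r is drawn at 1 + k1 r^2 times it, then the intrinsics apply), "world_to_cam" (4x4, takes a point from world to camera coordinates). Camera axes: x right, y up, looking along -z (the intrinsics and any distortion apply to the point x, -y, -z); pixel columns grow to the right and rows downward; lengths in m; the calibration is good to about 2 mm. A picture is of the moment at which its call begins.
- bot.hand_in(): hands the job in, once; it reports no verdict.
Trained networks look in a picture, given as the dict that the camera call returned (one of the last four; its "shot" number tells which), for a name from the list of things; names that differ only in an ending like _2 or _b are one class to them, and where a whole thing is asked for, a point or a joint stands for the part that bears it (a point fixed in the world has none). Each returns a list of dicts, best first, with "p" (0 to 1); they miss things now and then, are a little off and sometimes report something else, mostly with a low value. They report only what shows in the picture. A call takes as long as a camera call.
- bot.regions_of(label, picture): "region" (400x640 bool, what is visible of it) and "extent" ([centre column, centre row, width, height] in pixels, round what is visible of it).
The state is a dict: "time_s": time; "joint_positions": joint angles; "qvel": joint speeds; "tau": joint torques, N m; "position": TCP position; "tcp_rot": TCP orientation; "force": force on the tool from outside, world axes, zero at the start; "moment": the same for the moment, N m; "opening": opening from 0.0 (shut) to 1.0 (fully open).
Only numpy, scipy, OpenCV 4.12 (cv2) and the standard library are available. Lean on these libraries where they do the work, as an engineer would, in place of code of your own. Each camera call takes 0.05 s, during which the arm holds its last target.

## Task

Open the plywood treat box so that someone can take a drawer out: squeeze its round-headed catch home between the fingers, head against fixed post, then squeeze the square-headed catch home the same way. Then take the gate by its dowel pull, swing it out past its detent until it stands wide, square to the box's front, and finish while still holding it there, because it springs back when let go. Leave the things standing around and on the box where they are.

Things in the scene. Friction and masses are not known exactly. Their poses are not given: they have to be found in the camera images.
- treat_box: the fixed plywood treat box, 160 deep (x), 280 wide (y), 100 mm high. Origin: on the table under the middle of its front. x points from the front into the box, y to the left along the front, z up. A gate hinged at y = +125 mm shuts the front. Two catches on the top, at y = +55 and -55 mm (which is where varies): each a moving head with its fixed post on the -y side.
- round_head: moving head of the round-headed catch (the first), a round knob 18 mm in diameter. Origin at its middle: 42 mm above the box's top, 35 mm behind the box's front face; the grip part reaches 18 mm above and below. Axes as the box's.
- round_post: fixed post of the round-headed catch, a round knob 18 mm in diameter like the moving head, 38 mm to the -y side of it when latched (24 mm when squeezed home). Origin at its middle: 42 mm above the box's top, 35 mm behind the box's front face; the grip part reaches 18 mm above and below. Axes as the box's.
- square_head: moving head of the square-headed catch (the second), an oblong square-cornered block 40 mm along x by 18 mm along y. Origin at its middle: 42 mm above the box's top, 35 mm behind the box's front face; the grip part reaches 18 mm above and below. Axes as the box's.
- square_post: fixed post of the square-headed catch, an oblong square-cornered block 40 mm along x by 18 mm along y, 38 mm to the -y side of the moving head when latched (24 mm when squeezed home). Origin at its middle: 42 mm above the box's top, 35 mm behind the box's front face; the grip part reaches 18 mm above and below. Axes as the box's.
- round_jaw (a joint): squeeze of the round-headed catch in m: 0 latched (starts at 0 to 0.003), 0.014 fully squeezed (end stop). The head slides along the box's -y towards its fixed post; a stiff slide, about 3 N, stays where it is left. From 0.009 its hook clears the gate, but it counts as squeezed home only within 2 mm of the stop while the fingers press on both head and post
- square_jaw (a joint): squeeze of the square-headed catch in m: 0 latched (starts at 0 to 0.003), 0.014 fully squeezed (end stop). The head slides along the box's -y towards its fixed post; a stiff slide, about 3 N, stays where it is left. From 0.009 its hook clears the gate, but it counts as squeezed home only within 2 mm of the stop while the fingers press on both head and post
- gate_leaf: the slatted gate, 240 mm wide, 100 high, 10 thick, with its pull, an upright round dowel 14 mm in diameter before it. Origin: on the dowel's axis, 40 mm above the box's top; the dowel reaches 20 mm above this and, free all round, 38 mm below. Shut, it lies at x = -40, y = -20 mm of the box, axes as the box's; it turns with the gate.
- gate_hinge (a point): a point on the gate's upright hinge axis at the height of the dowel's middle; the dowel turns about it at a radius of 149 mm.
- gate (a joint): gate angle in rad: 0 shut, grows as it swings out towards the robot, clockwise seen from above; end stop 1.75. A spring closes it (2.2 N at the dowel at 1.6). From 0.5 to 0.8 a sprung detent resists with about 3 N more at the dowel, then snaps over. Let go when wide, the gate falls back to the detent at about 1.1. Both catches hold it shut until squeezed.
- mug_mid (a point): bystander: white handled mug, 76 mm wide, 88 mm high, standing right of the box; point at its middle
- drawer_a_mid (a point): bystander: little open plywood drawer 70 x 55 x 36 mm on the table, right of the box and before it; point at its middle
- candle_mid (a point): bystander: lidded candle jar, 64 mm wide, 75 mm high, left of the box; point at its middle
- pepper_mill_mid (a point): bystander: wooden pepper mill, 48 mm wide, 98 mm high, left of the box; point at its middle
- fir_tree_mid (a point): bystander: turned wooden fir tree, 44 mm wide, 66 mm high, on the back of the box's top; point at its middle
- drawer_b_mid (a point): bystander: little open plywood drawer 46 x 60 x 36 mm on the back of the box's top; point at its middle
- eraser_mid (a point): bystander: grey felt board eraser 110 x 50 x 28 mm on the table, right of the box and before it; point at its middle

How it is judged:
By the outcome, as a careful person would: the job done as asked, in the order asked, and still so for the second after the job is handed in, while the arm keeps its last pose, push and grip.
It also fails if it takes over 53 s, if anything falls off the work surface, if the arm or the gripper's body presses on something with over 40 N, if the wrist force passes 120 N, or if a joint passes its speed limit or range.

## Working session

There is one attempt and no reset: what is moved stays moved. The work goes in short steps, Python scripts to look and compute and a shell command to move; the robot and the scene stay as the last step left them, time stands still between calls to the robot, and variables do not carry over. Pictures are saved under pics/ and viewed, and the job is handed in when it is done.

```bash
ls; mkdir -p pics; cat > h.py <<'E'
import numpy as np, cv2
from rig import bot
def px2w(pic,u,v,d):
    K=pic["K"];k1=pic["k1"]
    xd=(np.asarray(u)-K[0,2])/K[0,0]; yd=(np.asarray(v)-K[1,2])/K[1,1]
    x,y=xd.copy() if hasattr(xd,'copy') else xd,yd
    for _ in range(15):
        r2=x*x+y*y; x=xd/(1+k1*r2); y=yd/(1+k1*r2)
    P=np.stack([x*d,-y*d,-np.asarray(d),np.ones_like(x)],-1)
    return (P@np.linalg.inv(pic["world_to_cam"]).T)[...,:3]
def w2px(pic,p):
    c=pic["world_to_cam"]@np.append(p,1); x,y=c[0]/-c[2],-c[1]/-c[2]
    s=1+pic["k1"]*(x*x+y*y); return pic["K"][0,0]*x*s+pic["K"][0,2],pic["K"][1,1]*y*s+pic["K"][1,2]
def cloud(pic,reg):
    v,u=np.nonzero(reg&(pic["depth"]>0)); return px2w(pic,u.astype(float),v.astype(float),pic["depth"][v,u].astype(float)),u,v
E
python3 - <<'E'
from h import *
print(bot.read_state())
for n in ["top","side"]:
    p=bot.capture(n); cv2.imwrite(f"pics/{n}0.png",p["pixels"])
    np.savez(f"{n}0.npz",**p)
    print(n,p["K"],p["k1"],p["world_to_cam"])
    for l in ["treat_box","round_head","round_post","square_head","square_post","gate_leaf"]:
        for r in bot.regions_of(l,p)[:3]:
            P,u,v=cloud(p,r["region"])
            if len(P): print(l,round(r["p"],2),np.round(r["extent"]),len(P),np.round(np.median(P,0),3),np.round(np.percentile(P,3,axis=0),3),np.round(np.percentile(P,97,axis=0),3))
E
```

```text
pics
{'time_s': 0.0, 'joint_positions': array([ 6.28810338e+01,  3.02779057e+01,  8.21600396e+01, -1.82953962e-03,
        6.76867499e+01, -1.02281940e+01]), 'qvel': array([ 0.06820406, -0.03816127,  0.0361701 , -0.09991908,  0.03064857,
        0.03623201]), 'tau': array([-1.36513547e-03, -4.40041065e+01, -1.76592797e+01,  6.29860489e-02,
        5.84425055e-02, -1.46657344e-04]), 'position': array([0.18140819, 0.59771224, 0.40376228]), 'tcp_rot': array([[-9.65768486e-04, -9.56863750e-01,  2.90535422e-01],
       [-1.95054222e-03,  2.90536807e-01,  9.56861829e-01],
       [-9.99997631e-01,  3.57405393e-04, -2.14699444e-03]]), 'force': array([ 0.14086197, -0.01882088, -0.78231901]), 'moment': array([ 0.01726057, -0.00362399,  0.00538872]), 'opening': 0.9984382725382767}
top [[517.07980688   0.         319.27515453]
 [  0.         517.07980688 205.53251211]
 [  0.           0.           1.        ]] 0.018273005643664818 [[ 0.02122636 -0.99974298  0.00796315  0.01520853]
 [ 0.99274187  0.02201946  0.11823163 -0.6532448 ]
 [-0.11837658  0.00539573  0.99295411 -1.37181978]
 [ 0.         
[... 1392 characters left out ...]
79 [ 0.647 -0.094  0.154] [ 0.64  -0.104  0.136] [ 0.655 -0.09   0.162]
round_post 0.38 [327. 199.  32.  94.] 707 [ 0.603 -0.035  0.099] [ 0.568 -0.126  0.042] [0.618 0.112 0.15 ]
square_head 0.54 [303. 201.  18.  13.] 285 [0.649 0.054 0.154] [0.629 0.039 0.128] [0.668 0.056 0.162]
square_post 0.54 [304. 183.  16.  14.] 220 [0.649 0.018 0.158] [0.63  0.003 0.139] [0.667 0.02  0.162]
square_post 0.39 [291. 201.  99. 117.] 6452 [0.684 0.059 0.1  ] [ 0.581 -0.15   0.015] [0.766 0.113 0.114]
gate_leaf 0.86 [330. 190.  28.  70.] 692 [ 0.601 -0.04   0.098] [ 0.565 -0.143  0.031] [0.613 0.065 0.157]
gate_leaf 0.53 [312. 203.  35.  25.] 419 [0.64  0.052 0.138] [0.594 0.04  0.108] [0.664 0.057 0.162]
```

```bash
python3 - <<'E'
import cv2
a=cv2.imread("pics/top0.png");b=cv2.imread("pics/side0.png")
cv2.imwrite("pics/top0c.png",cv2.resize(a[110:310,200:470],None,fx=2.9,fy=2.9,interpolation=2))
cv2.imwrite("pics/side0c.png",cv2.resize(b[100:300,180:450],None,fx=2.9,fy=2.9,interpolation=2))
E
```

```text
(no output)
```

View pics/top0c.png

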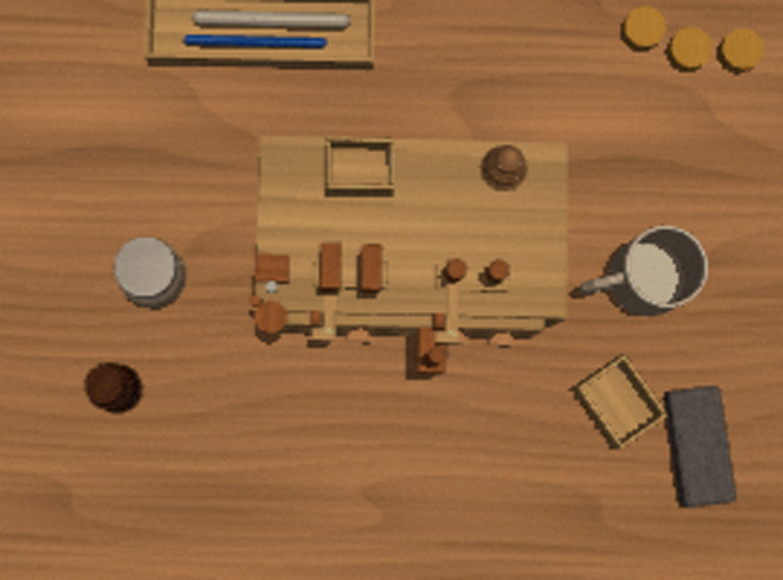

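View pics/side0c.png

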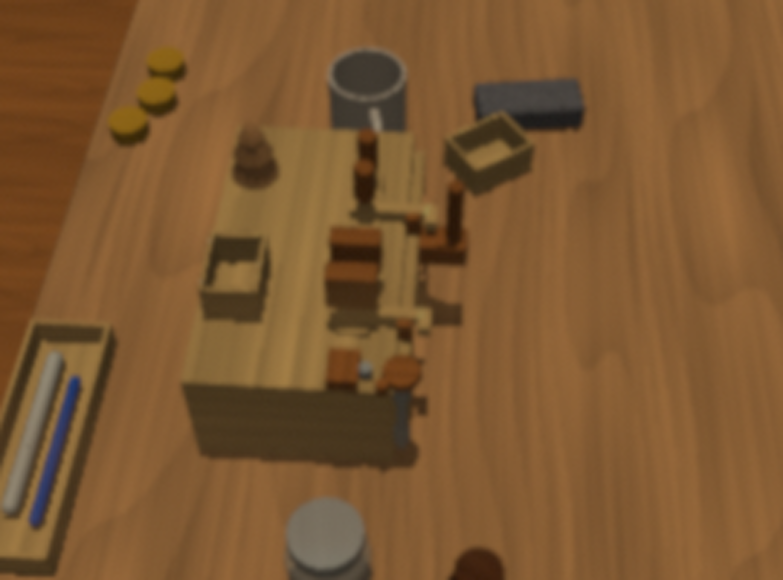

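The round catch is on the right, at about (357,203) and (371,203) in the top view. The square catch is at (314,202) and (328,202), and the dowel is at about (349,232). The network's first "round_head" candidate is the candle, and its second "square_head" is the mug. Next I'll fit the box pose.

```bash
python3 - <<'E'
from h import *
full=np.ones((400,640),bool)
for n in ["top","side"]:
    p=dict(np.load(f"{n}0.npz",allow_pickle=True)); p["k1"]=float(p["k1"])
    P,u,v=cloud(p,full)
    m=(abs(P[:,2]-.1)<.008)&(P[:,0]>.5)&(P[:,0]<.85)&(P[:,1]>-.25)&(P[:,1]<.2)
    r=cv2.minAreaRect(P[m][:,:2].astype(np.float32)*1000); print(n,"boxtop",r)
    m=(P[:,2]>.148)&(P[:,2]<.175)&(P[:,0]>.5)&(P[:,0]<.69)&(P[:,1]>-.25)&(P[:,1]<.2)
    Q=P[m]
    img=np.zeros((400,640),np.uint8); img[v[m],u[m]]=255
    k,l=cv2.connectedComponents(img)
    L=l[v[m],u[m]]
    for i in range(1,k):
        q=Q[L==i]
        if len(q)>6: print(len(q),np.round(q.mean(0),4),"mid",np.round((q.min(0)+q.max(0))/2,4),"size",np.round(np.ptp(q,0),3),np.round((u[m][L==i].mean(),v[m][L==i].mean())))
E
```

```text
top boxtop ((668.5722045898438, -66.04989624023438), (212.2418975830078, 363.3498229980469), 0.12142149358987808)
114 [0.6476 0.0438 0.1595] mid [0.6483 0.0443 0.1587] size [0.038 0.018 0.016] [314. 202.]
110 [0.6488 0.0085 0.1598] mid [0.6489 0.0085 0.1599] size [0.039 0.016 0.013] [328. 202.]
42 [ 0.6486 -0.064   0.159 ] mid [ 0.6487 -0.0639  0.1571] size [0.017 0.015 0.013] [357. 202.]
46 [ 0.6481 -0.1007  0.1589] mid [ 0.6493 -0.1006  0.1563] size [0.018 0.017 0.016] [372. 203.]
25 [ 0.5737 -0.0481  0.1602] mid [ 0.5733 -0.0485  0.1586] size [0.012 0.013 0.014] [350. 232.]
side boxtop ((667.9178466796875, -26.16046142578125), (286.1553039550781, 212.1412353515625), 89.99356842041016)
54 [ 0.6482 -0.0966  0.1576] mid [ 0.6487 -0.097   0.1551] size [0.017 0.016 0.014] [307. 148.]
58 [ 0.6481 -0.0595  0.1574] mid [ 0.6481 -0.0617  0.1561] size [0.017 0.016 0.014] [305. 159.]
41 [ 0.5731 -0.0436  0.1568] mid [ 0.5728 -0.0446  0.1557] size [0.012 0.015 0.015] [337. 166.]
169 [0.6482 0.0137 0.1576] mid [0.6487 0.011  0.1558] size [0.039 0.02  0.015] [303. 183.]
181 [0.6482 0.0491 0.1581] mid [0.6489 0.0468 0.1556] size [0.04  0.019 0.014] [301. 195.]
```

```bash
python3 - <<'E'
from h import *
p=dict(np.load("top0.npz",allow_pickle=True)); p["k1"]=float(p["k1"])
P,u,v=cloud(p,np.ones((400,640),bool))
# box edges by column/row: line fits at z~.1
m=(abs(P[:,2]-.1)<.004)
img=np.zeros((400,640),bool); img[v[m],u[m]]=1
W=np.full((400,640,3),np.nan); W[v,u]=P
back=[];left=[];right=[]
for c in range(295,390,3):
    r=np.nonzero(img[:,c])[0]
    if len(r): back.append(W[r.min(),c])
for r in range(165,205,3):
    c=np.nonzero(img[r,250:420])[0]+250
    if len(c): left.append(W[r,c.min()]); right.append(W[r,c.max()])
for nme,a,ax in (("back",back,(1,0)),("left",left,(0,1)),("right",right,(0,1))):
    a=np.array(a); f=np.polyfit(a[:,ax[0]],a[:,ax[1]],1); print(nme,np.degrees(np.arctan(f[0])),np.median(a,0),len(a))
E
```

```text
back -2.4293483907573723 [ 0.77183456 -0.02635886  0.09986534] 32
left 15.76327415812595 [0.69923465 0.10969008 0.09863564] 14
right 0.2161793955315405 [ 0.7055446  -0.16756145  0.10067949] 14
```

Both views agree, with yaw about 0:

| Item | World position (m) |
|---|---|
| Box origin | (0.613, -0.0265) |
| Round post | y = -0.099 |
| Round head | y = -0.063 |
| Square post | y = 0.010 |
| Square head | y = 0.0455 |
| All catch parts | x = 0.648 |
| Dowel | (0.573, -0.0465) |
| Hinge | (0.607, 0.0985) |

All the tops read about 0.16 m high, as they should. Next I'll turn the jaws to lie along y and travel over.

```bash
python3 -m crank '[{"offset":[0,0,0],"spin":-0.1475},{"offset":[0,0,0],"spin":-0.1475},{"offset":[0,-0.0195,-0.0285],"spin":0},{"offset":[0,-0.0195,-0.0285],"spin":0},{"offset":[0,-0.0195,-0.0285],"spin":0},{"offset":[0,-0.0195,-0.0285],"spin":0},{"offset":[0,-0.0195,-0.0285],"spin":0},{"offset":[0,-0.0195,-0.0285],"spin":0},{"offset":[0,-0.0195,-0.0285],"spin":0},{"offset":[0,-0.0195,-0.0285],"spin":0},{"offset":[0,-0.0195,-0.0285],"spin":0},{"offset":[0,-0.0195,-0.0285],"spin":0}]' 0.087
python3 -m crank '[{"offset":[0,-0.0195,-0.0285],"spin":0},{"offset":[0,-0.0195,-0.0285],"spin":0},{"offset":[0,-0.0195,-0.0285],"spin":0},{"offset":[0,-0.0195,-0.0285],"spin":0},{"offset":[0,-0.0195,-0.0285],"spin":0},{"offset":[0,-0.0195,-0.0285],"spin":0},{"offset":[0,-0.0195,-0.0285],"spin":0},{"offset":[0,-0.0195,-0.0285],"spin":0},{"offset":[0,-0.0195,-0.0285],"spin":0},{"offset":[0,-0.0195,-0.0285],"spin":0},{"offset":[0,-0.0195,-0.0285],"spin":0}]'
```

```text
time_s: 1.9
position: [0.3773, 0.3119, 0.405]
tcp_rot: [[0.001, -1.0, -0.0], [0.0, -0.0, 1.0], [-1.0, -0.001, 0.0]]
force: [0.6, 0.1, 0.3]
opening: 0.999
time_s: 3.0
position: [0.5919, -0.0017, 0.4049]
tcp_rot: [[0.0, -1.0, 0.0], [0.0, 0.0, 1.0], [-1.0, -0.0, 0.0]]
force: [-0.0, 0.8, -0.5]
opening: 1.0
```

```bash
python3 -m crank '[{"offset":[0,-0.018,-0.028],"spin":0},{"offset":[0,-0.018,-0.028],"spin":0},{"offset":[0,-0.018,-0.028],"spin":0},{"offset":[0,0,0],"spin":0},{"offset":[0,0,0],"spin":0}]'
```

```text
time_s: 3.5
position: [0.6452, -0.085, 0.4043]
tcp_rot: [[-0.001, -1.0, 0.001], [0.001, 0.001, 1.0], [-1.0, 0.001, 0.001]]
force: [0.3, 0.7, -0.0]
opening: 1.003
```

```bash
python3 -m crank '[{"offset":[0.018,-0.003,-0.002],"spin":0},{"offset":[0.018,0,0],"spin":0},{"offset":[0.018,0,0],"spin":0},{"offset":[0,0,0],"spin":0}]'
python3 - <<'E'
from h import *
for n in ["top","side"]:
    p=bot.capture(n); a=p["pixels"]; cv2.imwrite(f"pics/{n}1.png",cv2.resize(a[110:290,220:440],None,fx=3,fy=3,interpolation=2))
E
python3 -c "
import cv2,numpy as np
a=cv2.imread('pics/side1.png');cv2.imwrite('pics/s1.png',a)"
```

```text
time_s: 3.9
position: [0.6465, -0.0847, 0.3481]
tcp_rot: [[-0.007, -1.0, -0.002], [0.002, -0.002, 1.0], [-1.0, 0.007, 0.002]]
force: [-0.6, -0.4, 0.5]
opening: 1.001
```

View pics/side1.png

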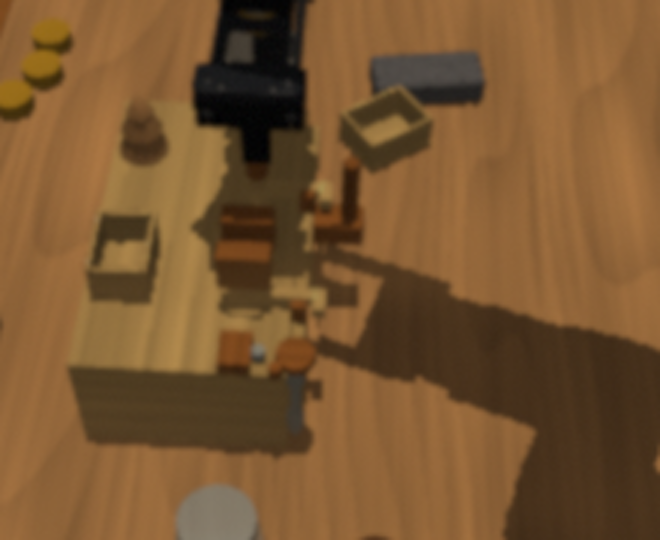

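In the side view the near finger stands at crop (257,145), just on the +y side of the round head and in line with it in x. I'll go down and squeeze.

```bash
python3 -m crank '[{"offset":[0.014,-0.001,-0.002],"spin":0},{"offset":[0.014,0,0],"spin":0},{"offset":[0.014,0,0],"spin":0},{"offset":[0,0,0],"spin":0},{"offset":[0,0,0],"spin":0}]'
```

```text
time_s: 4.5
position: [0.649, -0.0884, 0.3079]
tcp_rot: [[-0.002, -1.0, -0.0], [0.0, -0.0, 1.0], [-1.0, 0.002, 0.0]]
force: [-0.3, 0.4, 0.3]
opening: 0.999
```

```bash
python3 -m crank '[{"offset":[0,0,0],"spin":0},{"offset":[0,0,0],"spin":0},{"offset":[0,0,0],"spin":0},{"offset":[0,0,0],"spin":0},{"offset":[0,0,0],"spin":0},{"offset":[0,0,0],"spin":0},{"offset":[0,0,0],"spin":0},{"offset":[0,0,0],"spin":0},{"offset":[0,0,0],"spin":0},{"offset":[0,0,0],"spin":0}]' 0.03
python3 -m crank '[{"offset":[0,0,0],"spin":0},{"offset":[0,0,0],"spin":0},{"offset":[0,0,0],"spin":0},{"offset":[0,0,0],"spin":0},{"offset":[0,0,0],"spin":0}]'
```

```text
time_s: 5.5
position: [0.6495, -0.0883, 0.3093]
tcp_rot: [[0.001, -1.0, 0.001], [0.001, 0.001, 1.0], [-1.0, -0.001, 0.001]]
force: [0.7, 3.7, 4.9]
opening: 0.466
time_s: 6.0
position: [0.6494, -0.0883, 0.3093]
tcp_rot: [[0.001, -1.0, 0.001], [0.001, 0.001, 1.0], [-1.0, -0.001, 0.001]]
force: [1.3, 3.1, 5.3]
opening: 0.462
```

```bash
python3 - <<'E'
from h import *
for n in ["top","side"]:
    p=bot.capture(n); np.savez(f"{n}2.npz",**p); a=p["pixels"]; cv2.imwrite(f"pics/{n}2.png",cv2.resize(a[130:250,270:390] if n=="top" else a[100:220,250:370],None,fx=5,fy=5,interpolation=2))
E
```

```text
(no output)
```

View pics/side2.png

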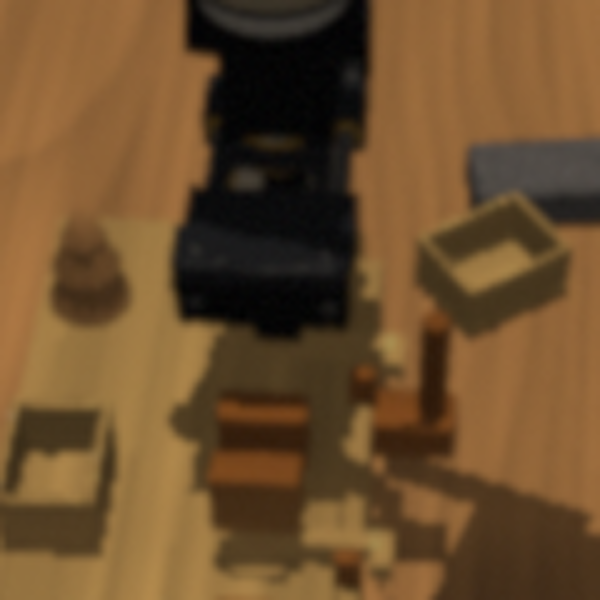

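View pics/top2.png

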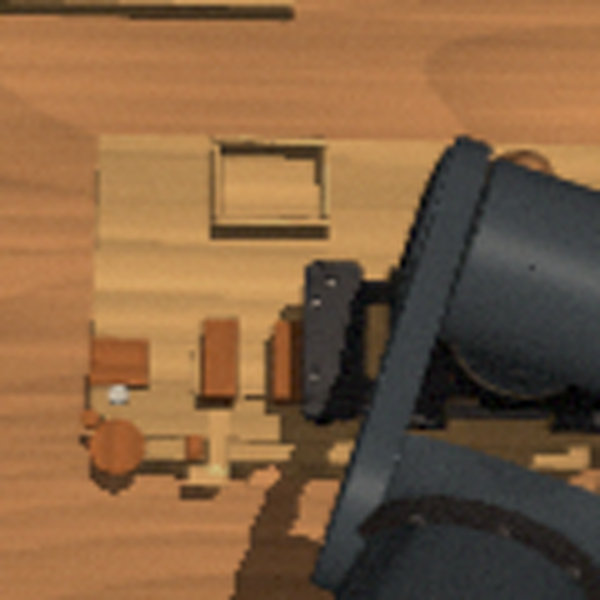

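The gripper stalled at 40 mm with 30 mm commanded. Both knobs at the stop would measure 42 mm, so the round catch is squeezed between the fingers. I'll release, rise and shift to the square catch, checking the round head's position from there.

```bash
python3 -m crank '[{"offset":[0,0,0],"spin":0},{"offset":[0,0,0],"spin":0},{"offset":[0,0,0],"spin":0},{"offset":[0,0,0],"spin":0},{"offset":[0,0,0],"spin":0},{"offset":[-0.02,0,0],"spin":0},{"offset":[-0.025,0,0],"spin":0},{"offset":[-0.02,0,0],"spin":0},{"offset":[0,0,0.02],"spin":0},{"offset":[0,0,0.03],"spin":0},{"offset":[0,0,0.03],"spin":0},{"offset":[0,0.001,0.029],"spin":0}]' 0.087
python3 -m crank '[{"offset":[0,0,0],"spin":0}]'
python3 - <<'E'
from h import *
for n in ["top","side"]:
    p=bot.capture(n); np.savez(f"{n}3.npz",**p); a=p["pixels"]; cv2.imwrite(f"pics/{n}3.png",cv2.resize(a[130:250,290:410] if n=="top" else a[100:220,250:370],None,fx=5,fy=5,interpolation=2))
    P,u,v=cloud(p,np.ones((400,640),bool))
    m=(P[:,2]>.148)&(P[:,2]<.175)&(P[:,0]>.5)&(P[:,0]<.69)&(P[:,1]>-.25)&(P[:,1]<-.03)
    img=np.zeros((400,640),np.uint8); img[v[m],u[m]]=255
    k,l=cv2.connectedComponents(img); L=l[v[m],u[m]]; Q=P[m]
    for i in range(1,k):
        q=Q[L==i]
        if len(q)>6: print(n,len(q),np.round(q.mean(0),4),"mid",np.round((q.min(0)+q.max(0))/2,4))
E
```

```text
time_s: 7.3
position: [0.6475, 0.0228, 0.3724]
tcp_rot: [[-0.002, -1.0, -0.0], [0.001, -0.0, 1.0], [-1.0, 0.002, 0.001]]
force: [-0.1, 0.4, -0.3]
opening: 0.994
time_s: 7.4
position: [0.647, 0.0254, 0.3723]
tcp_rot: [[-0.003, -1.0, -0.005], [0.002, -0.005, 1.0], [-1.0, 0.003, 0.002]]
force: [0.1, -1.4, 0.3]
opening: 1.002
top 44 [ 0.6484 -0.101   0.1588] mid [ 0.6488 -0.1009  0.1572]
top 16 [ 0.574  -0.0503  0.1598] mid [ 0.5739 -0.0512  0.1593]
side 38 [ 0.5731 -0.0437  0.1574] mid [ 0.5729 -0.0447  0.1558]
```

View pics/side3.png

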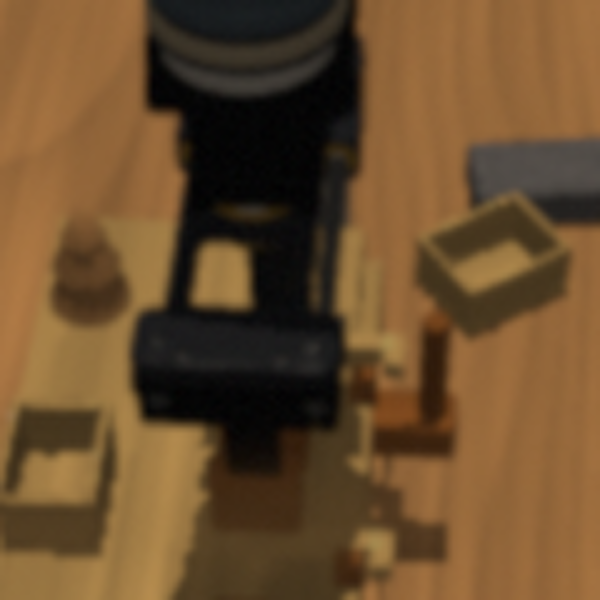

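View pics/top3.png

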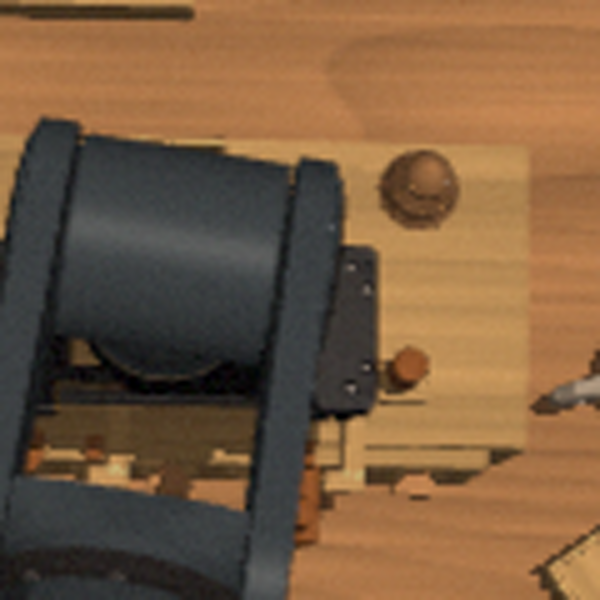

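The gripper still hides the round head at this point. I'll step aside and check it before touching the square catch, because the order matters.

```bash
python3 -m crank '[{"offset":[0,0,0.03],"spin":0},{"offset":[0,0,0.035],"spin":0},{"offset":[0,0,0.035],"spin":0},{"offset":[0,0,0.03],"spin":0}]'
python3 - <<'E'
from h import *
for n in ["top","side"]:
    p=bot.capture(n); np.savez(f"{n}4.npz",**p); a=p["pixels"]; cv2.imwrite(f"pics/{n}4.png",cv2.resize(a[130:250,290:410] if n=="top" else a[100:220,250:370],None,fx=5,fy=5,interpolation=2))
    P,u,v=cloud(p,np.ones((400,640),bool))
    m=(P[:,2]>.148)&(P[:,2]<.175)&(P[:,0]>.5)&(P[:,0]<.69)&(P[:,1]>-.25)&(P[:,1]<.08)
    img=np.zeros((400,640),np.uint8); img[v[m],u[m]]=255
    k,l=cv2.connectedComponents(img); L=l[v[m],u[m]]; Q=P[m]
    for i in range(1,k):
        q=Q[L==i]
        if len(q)>6: print(n,len(q),np.round(q.mean(0),4),"mid",np.round((q.min(0)+q.max(0))/2,4))
E
```

```text
time_s: 7.9
position: [0.6482, 0.1511, 0.3731]
tcp_rot: [[-0.001, -1.0, 0.001], [-0.0, 0.001, 1.0], [-1.0, 0.001, -0.0]]
force: [-0.1, 0.1, 0.1]
opening: 0.998
top 116 [0.6478 0.0437 0.159 ] mid [0.6482 0.0444 0.1579]
top 114 [0.6486 0.0085 0.1595] mid [0.6486 0.0085 0.1572]
top 44 [ 0.6484 -0.0765  0.1588] mid [ 0.6488 -0.0766  0.1576]
top 43 [ 0.6486 -0.1013  0.1584] mid [ 0.6489 -0.1007  0.1563]
top 26 [ 0.5736 -0.048   0.1587] mid [ 0.5732 -0.0487  0.1563]
side 41 [ 0.5732 -0.0438  0.1566] mid [ 0.5728 -0.0448  0.1551]
```

View pics/top4.png

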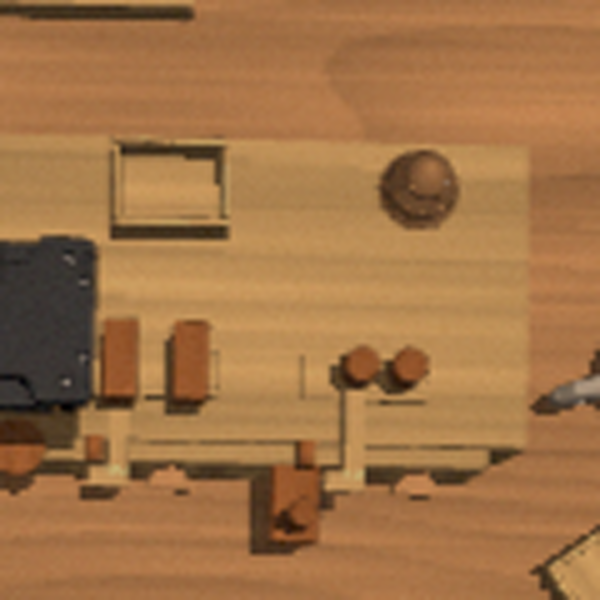

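The head-to-post distance is now 24.1–24.8 mm, so the round catch is home. Now the square catch.

```bash
python3 -m crank '[{"offset":[0,0,-0.03],"spin":0},{"offset":[0,0,-0.035],"spin":0},{"offset":[0,0,-0.035],"spin":0},{"offset":[0,0,-0.03],"spin":0},{"offset":[0,0,0],"spin":0},{"offset":[0,0,0],"spin":0}]'
```

```text
time_s: 8.6
position: [0.6481, 0.0186, 0.3733]
tcp_rot: [[-0.001, -1.0, 0.003], [0.0, 0.003, 1.0], [-1.0, 0.001, 0.0]]
force: [-0.6, 0.2, 0.5]
opening: 0.996
```

```bash
python3 -m crank '[{"offset":[0.01,0,0.003],"spin":0},{"offset":[0.018,0,0],"spin":0},{"offset":[0.018,0,0],"spin":0},{"offset":[0.018,0,0],"spin":0},{"offset":[0,0,0],"spin":0},{"offset":[0,0,0],"spin":0}]'
```

```text
time_s: 9.2
position: [0.648, 0.0247, 0.3091]
tcp_rot: [[-0.001, -1.0, -0.002], [0.0, -0.002, 1.0], [-1.0, 0.001, 0.0]]
force: [0.7, 0.3, 1.0]
opening: 1.003
```

```bash
python3 -m crank '[{"offset":[0,0,0],"spin":0},{"offset":[0,0,0],"spin":0},{"offset":[0,0,0],"spin":0},{"offset":[0,0,0],"spin":0},{"offset":[0,0,0],"spin":0},{"offset":[0,0,0],"spin":0},{"offset":[0,0,0],"spin":0},{"offset":[0,0,0],"spin":0},{"offset":[0,0,0],"spin":0},{"offset":[0,0,0],"spin":0},{"offset":[0,0,0],"spin":0},{"offset":[0,0,0],"spin":0}]' 0.03
```

```text
time_s: 10.4
position: [0.6484, 0.0223, 0.3102]
tcp_rot: [[0.001, -1.0, 0.001], [-0.002, 0.001, 1.0], [-1.0, -0.001, -0.002]]
force: [-0.9, -4.6, 3.3]
opening: 0.474
```

```bash
python3 -m crank '[{"offset":[0,0,0],"spin":0},{"offset":[0,0,0],"spin":0},{"offset":[0,0,0],"spin":0},{"offset":[0,0,0],"spin":0},{"offset":[0,0,0],"spin":0},{"offset":[-0.02,0,0],"spin":0},{"offset":[-0.025,0,0],"spin":0},{"offset":[-0.025,0,0],"spin":0},{"offset":[-0.02,0.03,-0.03],"spin":0},{"offset":[-0.02,0.03,-0.03],"spin":0},{"offset":[0,0.015,-0.01],"spin":0},{"offset":[0,0,0],"spin":0.141}]' 0.087
python3 -m crank '[{"offset":[0,0,0],"spin":0.141},{"offset":[0,0,0],"spin":0.141},{"offset":[0,0,0],"spin":0.141},{"offset":[0,0,0],"spin":0.141},{"offset":[0,0,0],"spin":0.141},{"offset":[0,0,0],"spin":0.141},{"offset":[0,0,0],"spin":0.141},{"offset":[0,0,0],"spin":0.141},{"offset":[0,0,0],"spin":0.141},{"offset":[0,0,0],"spin":0.141},{"offset":[0,0,0],"spin":0.141},{"offset":[0,0,0],"spin":0.141}]' 0.06
python3 - <<'E'
from h import *
for n in ["top","side"]:
    p=bot.capture(n); np.savez(f"{n}5.npz",**p); a=p["pixels"]; cv2.imwrite(f"pics/{n}5.png",cv2.resize(a[130:260,270:400] if n=="top" else a[80:240,240:400],None,fx=4.5,fy=4.5 if n=="top" else 3.7,interpolation=2))
    P,u,v=cloud(p,np.ones((400,640),bool))
    m=(P[:,2]>.148)&(P[:,2]<.175)&(P[:,0]>.5)&(P[:,0]<.69)&(P[:,1]>-.25)&(P[:,1]<.08)
    img=np.zeros((400,640),np.uint8); img[v[m],u[m]]=255
    k,l=cv2.connectedComponents(img); L=l[v[m],u[m]]; Q=P[m]
    for i in range(1,k):
        q=Q[L==i]
        if len(q)>6: print(n,len(q),np.round(q.mean(0),4),"mid",np.round((q.min(0)+q.max(0))/2,4))
s=bot.read_state();print(s["position"],s["tcp_rot"],s["joint_positions"],s["time_s"])
E
```

```text
time_s: 11.6
position: [0.5713, -0.0476, 0.4208]
tcp_rot: [[-0.0, -0.989, 0.146], [-0.001, 0.146, 0.989], [-1.0, 0.0, -0.001]]
force: [0.4, 0.4, -0.9]
opening: 1.001
time_s: 12.8
position: [0.5731, -0.0462, 0.4197]
tcp_rot: [[-0.0, 0.264, 0.964], [0.0, 0.964, -0.264], [-1.0, 0.0, -0.0]]
force: [0.1, -0.6, -0.4]
opening: 0.688
top 115 [0.6488 0.0332 0.1592] mid [0.6484 0.0325 0.1594]
top 111 [0.6491 0.0086 0.1595] mid [0.6488 0.0085 0.1578]
side 106 [ 0.648  -0.0843  0.1578] mid [ 0.6488 -0.0862  0.1554]
side 39 [ 0.5733 -0.0437  0.1566] mid [ 0.5729 -0.0452  0.1547]
side 319 [0.6483 0.0263 0.1583] mid [0.6486 0.0231 0.1556]
[ 0.57312369 -0.04622758  0.4197427 ] [[-1.94502190e-05  2.58581048e-01  9.65989566e-01]
 [ 1.09796175e-04  9.65989561e-01 -2.58581045e-01]
 [-9.99999994e-01  1.01032502e-04 -4.71799186e-05]] [-1.57434396e+01  2.53631325e+01  8.84465981e+01  6.28748744e-03
  6.61930491e+01 -7.60094574e-01] 12.9
```

View pics/side5.png

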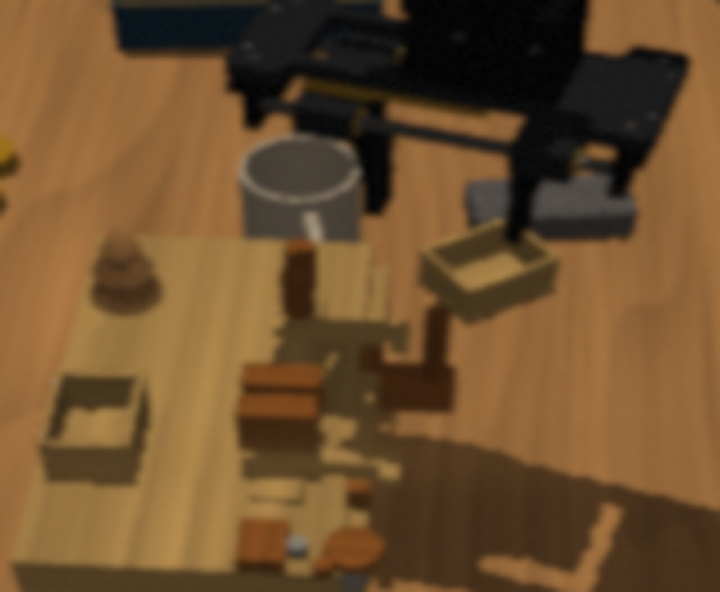

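View pics/top5.png

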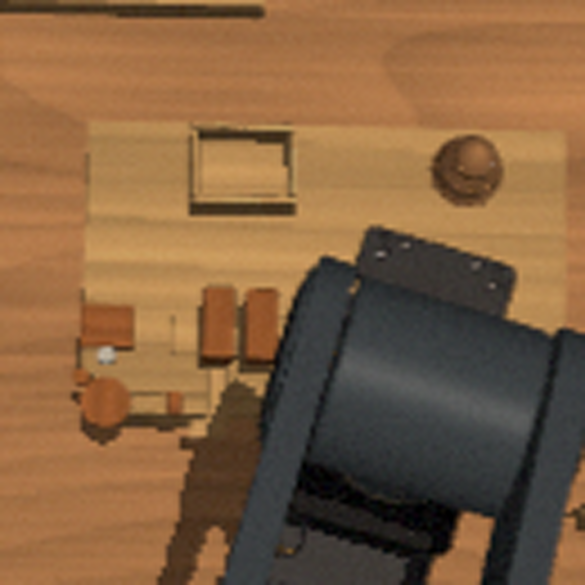

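The square pair is 24–24.6 mm apart, so it is home too. The TCP is over the dowel at (0.573, -0.046), so I'll go down and grip it.

```bash
python3 -m crank '[{"offset":[0.02,0,0],"spin":0},{"offset":[0.025,0,0],"spin":0},{"offset":[0.025,0,0],"spin":0},{"offset":[0.025,0,0],"spin":0},{"offset":[0.02,0,0],"spin":0},{"offset":[0,0,0],"spin":0},{"offset":[0,0,0],"spin":0}]'
python3 -m crank '[{"offset":[0,0,0],"spin":0},{"offset":[0,0,0],"spin":0},{"offset":[0,0,0],"spin":0},{"offset":[0,0,0],"spin":0},{"offset":[0,0,0],"spin":0},{"offset":[0,0,0],"spin":0},{"offset":[0,0,0],"spin":0},{"offset":[0,0,0],"spin":0},{"offset":[0,0,0],"spin":0},{"offset":[0,0,0],"spin":0}]' 0.0
python3 - <<'E'
from h import *
s=bot.read_state();print(s["position"],s["force"],s["opening"]*87,s["joint_positions"])
E
```

```text
time_s: 13.6
position: [0.5734, -0.0464, 0.3048]
tcp_rot: [[-0.0, 0.257, 0.966], [0.0, 0.966, -0.257], [-1.0, 0.0, -0.0]]
force: [0.5, -0.0, 0.1]
opening: 0.693
time_s: 14.6
position: [0.5732, -0.0464, 0.3048]
tcp_rot: [[0.0, 0.259, 0.966], [-0.0, 0.966, -0.259], [-1.0, -0.0, 0.0]]
force: [-0.3, 0.9, 0.8]
opening: 0.148
[ 0.57323866 -0.04643675  0.30481194] [-0.2795742   0.94968375  0.80224306] 12.864853485925611 [-1.57589688e+01  3.40370505e+01  9.45245102e+01 -2.85297878e-03
  5.14278504e+01 -7.45571236e-01]
```

The grip is on: the opening reads 12.9 mm on the 14 mm dowel. Now the arc, with hinge at (0.607, 0.0985) and R = 149 mm. A row of 0.08 rad is an 11.9 mm chord along tool -z.

```bash
python3 -m crank '[{"offset":[0,0.0001,-0.0119],"spin":0.08},{"offset":[0,0.0001,-0.0119],"spin":0.08},{"offset":[0,0.0001,-0.0119],"spin":0.08},{"offset":[0,0.0001,-0.0119],"spin":0.08},{"offset":[0,0,0],"spin":0},{"offset":[0,0,0],"spin":0}]'
cat > g.py <<'E'
from h import *
s=bot.read_state();p=s["position"];R=s["tcp_rot"]
H=np.array([.607,.0985]);r=p[:2]-H;th0=np.arctan2(-.145,-.034)
print("gate",(th0-np.arctan2(r[1],r[0]))%(2*np.pi),"R",np.hypot(*r),"F",s["force"].round(1),"open",s["opening"]*87,"psi",np.degrees(np.arctan2(R[1,2],R[0,2])),"in tool",(R.T@s["force"]).round(1),"q",s["joint_positions"].round(0), s["time_s"])
E
python3 g.py
```

```text
time_s: 15.2
position: [0.5298, -0.0282, 0.3048]
tcp_rot: [[0.001, 0.548, 0.836], [0.0, 0.836, -0.548], [-1.0, 0.001, 0.001]]
force: [2.3, 1.6, -0.5]
opening: 0.15
gate 0.31685004689144014 R 0.148359574164107 F [ 2.3  1.6 -0.5] open 13.054465812446969 psi -33.24142687317394 in tool [0.6 2.6 1. ] q [-15.  31. 101.   0.  48.  18.] 15.2
```

```bash
python3 -m crank '[{"offset":[0,0.0001,-0.0119],"spin":0.08},{"offset":[0,0.0001,-0.0119],"spin":0.08},{"offset":[0,0.0001,-0.0119],"spin":0.08},{"offset":[0,0.0001,-0.0119],"spin":0.08},{"offset":[0,0.0001,-0.0119],"spin":0.08},{"offset":[0,0.0001,-0.0119],"spin":0.08},{"offset":[0,0.0001,-0.0119],"spin":0.08},{"offset":[0,0.0001,-0.0119],"spin":0.08},{"offset":[0,0,0],"spin":0}]'; python3 g.py
```

```text
time_s: 16.1
position: [0.4696, 0.0439, 0.3047]
tcp_rot: [[0.001, 0.939, 0.343], [0.001, 0.343, -0.939], [-1.0, 0.002, -0.0]]
force: [3.0, 4.4, -1.4]
opening: 0.147
gate 0.9620416768702094 R 0.1478545040608799 F [ 3.   4.4 -1.4] open 12.764051745272837 psi -69.9321412315929 in tool [ 1.4  4.3 -3.1] q [ -8.  28. 109.   0.  43.  62.] 16.1
```

```bash
python3 -m crank '[{"offset":[0,0.0004,-0.0116],"spin":0.078},{"offset":[0,0.0004,-0.0116],"spin":0.078},{"offset":[0,0.0004,-0.0116],"spin":0.078},{"offset":[0,0.0004,-0.0116],"spin":0.078},{"offset":[0,0.0004,-0.0116],"spin":0.078},{"offset":[0,0.0004,-0.0116],"spin":0.078},{"offset":[0,0.0004,-0.0116],"spin":0.078},{"offset":[0,0.0004,-0.0116],"spin":0.078},{"offset":[0,0,0],"spin":0},{"offset":[0,0,0],"spin":0},{"offset":[0,0,0],"spin":0}]'; python3 g.py
python3 - <<'E'
from h import *
for n in ["top","side"]:
    p=bot.capture(n); np.savez(f"{n}6.npz",**p); a=p["pixels"]; cv2.imwrite(f"pics/{n}6.png",cv2.resize(a[120:320,180:440],None,fx=3,fy=3,interpolation=2))
    for r in bot.regions_of("gate_leaf",p)[:2]: print(n,r["p"],r["extent"])
E
```

```text
time_s: 17.2
position: [0.4647, 0.1339, 0.3047]
tcp_rot: [[-0.002, 0.963, -0.27], [-0.001, -0.27, -0.963], [-1.0, -0.002, 0.001]]
force: [-3.8, -0.7, 5.0]
opening: 0.148
gate 1.5841782576678893 R 0.14667552221090172 F [-3.8 -0.7  5. ] open 12.908781875741841 psi -105.66784901609788 in tool [-5.  -3.5  1.7] q [  3.  29. 108.  -0.  44. 109.] 17.2
top 0.23 [241.5, 244.9, 18.6, 17.6]
side 0.98 [377.1, 244.8, 110.1, 32.1]
```

View pics/top6.png

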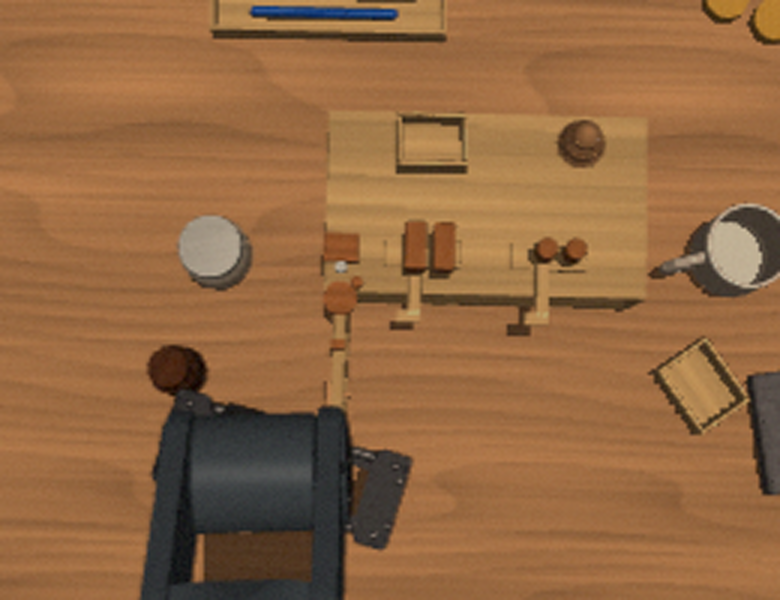

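View pics/side6.png

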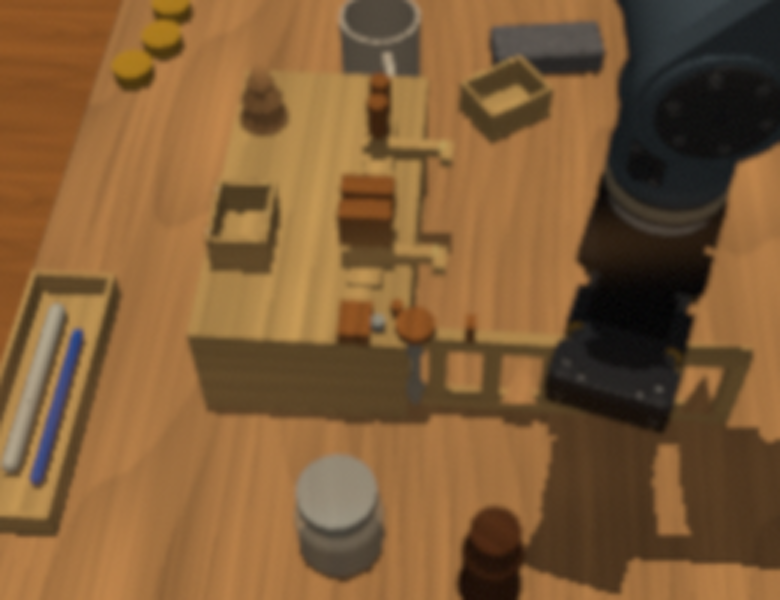

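In the top view the gate leaf runs straight out from the hinge at crop (340,300) to (338,405). The bystanders have not moved. I'll measure the leaf's angle from depth.

```bash
python3 - <<'E'
from h import *
for n in ["top","side"]:
    p=bot.capture(n)
    P,u,v=cloud(p,np.ones((400,640),bool))
    m=(P[:,2]>.09)&(P[:,2]<.105)&(P[:,0]>.36)&(P[:,0]<.585)&(P[:,1]>.07)&(P[:,1]<.13)
    q=P[m]; 
    if len(q)<10: print(n,len(q)); continue
    for _ in range(4):
        f=np.polyfit(q[:,0],q[:,1],1); e=abs(np.polyval(f,q[:,0])-q[:,1]); q=q[e<max(.003,1.5*np.median(e))]
    print(n,len(q),"dev from square deg",np.degrees(np.arctan(f[0])),"x",q[:,0].min(),q[:,0].max(),"y",q[:,1].mean())
E
python3 -m crank '[{"offset":[0,0,0],"spin":0},{"offset":[0,0,0],"spin":0},{"offset":[0,0,0],"spin":0},{"offset":[0,0,0],"spin":0},{"offset":[0,0,0],"spin":0}]'; python3 g.py
```

```text
top 52 dev from square deg -0.040285030756691945 x 0.5155679781141748 0.5830895261876774 y 0.09720294005943576
side 203 dev from square deg -0.09009013910749879 x 0.3649410586175164 0.5846032178125699 y 0.1027915533836076
time_s: 18.0
position: [0.4647, 0.1339, 0.3047]
tcp_rot: [[-0.002, 0.963, -0.271], [-0.0, -0.271, -0.963], [-1.0, -0.002, 0.001]]
force: [-3.4, -1.9, 5.3]
opening: 0.15
gate 1.5844502561249012 R 0.14669349383525473 F [-3.4 -1.9  5.3] open 13.02956836641924 psi -105.71584904229687 in tool [-5.3 -2.8  2.7] q [  3.  29. 108.  -0.  44. 109.] 18.0
```

```bash
python3 -c "
from rig import bot
print(bot.hand_in())"
```

```text
the job is handed in; nothing more can be done
None
```

The treat box is open and handed in at about 18 s of the 53 s allowed. The gripper is still holding the gate square to the front.

- **Round catch:** I squeezed it first. The fingers stalled at about 40 mm with 30 mm commanded (42 mm nominal at the stop). A picture afterwards showed head and post 24–25 mm apart, which is home (24 mm nominal).
- **Square catch:** I squeezed it second. The fingers stalled at about 41 mm, and a picture afterwards showed 24–25 mm between head and post.
- **Gate:** I gripped the dowel (13 mm reading on the 14 mm dowel) and swung the gate past its detent. Depth in both views puts the leaf within 0.1° of square. The TCP position gave 1.58 rad against about 1.57 for the leaf. Before handing in, the hold was steady for 0.5 s with about 2–3 N of closing pull on the dowel.
- **Bystanders:** in the last pictures they looked to be where they started. I judged this by eye and did not measure them.

**Small disagreements:**
- The grip openings read 1–2 mm under nominal.
- The final dowel radius read 147 mm against 149 mm, with a small sideways load of about 3 N.
- The two cameras disagreed by a few millimetres in y.

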